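# Pack a valve block in its transit case and close up

### The arm

A 7-joint arm with a two-finger parallel gripper is mounted at the origin on the work surface. World frame = base frame: x ahead of the robot, y to its left, z up, the work surface at z = 0. Lengths are in mm, angles in rad, forces in N, time in s.
With the tool pointing down it reaches from about 425 to 975 mm from the base axis. Payload 16.7 kg.
Tool frame: the origin (TCP) lies at the centre of the arm's flange, where the gripper is bolted on; the fingertips stand 173 mm ahead of it and the grasp point (between the pads) lies 155 mm ahead of it; z points along the fingers, y is the line along which they close (so a half turn about z gives the same grasp; the last joint's range is limited). The gripper opens to 85 mm and grips with 20 to 120 N. Pads are 22 mm wide; open, the fingers measure 114 mm over their backs; the gripper's body (76 mm by 85 mm) begins 54 mm behind the grasp point. The pads swing forward as they close: fully open they stand 13 mm farther back than shut.
Start: joints at [-1.377, 0.426, 0.074, 1.606, -0.034, 1.111, -0.067], TCP at [227.531, 635.466, 404.702] pointing down, gripper open.
Joint ranges: [-2.85, 2.85], [-0.5, 2.14], [-1.23, 1.37], [0.21, 2.46], [-1.02, 4.16], [0.16, 2.05], [-2.73, 2.73]. Speed limits (rad/s): [1.89, 1.89, 2.39, 2.39, 3.01, 3.01, 3.01].

### API

Orientations are given as [roll, pitch, yaw] about the fixed x, y, z axes, in that order (R = Rz(yaw) Ry(pitch) Rx(roll)).
In Python, from plant import r gives the robot as it stands.
- The arm moves only by the tool jog_arm, never from a script. Its argument "commands" is a list of rows, each a list of 2 entries, a list of its own where there are three numbers: the shift along the world's x, y, z as a fraction of full scale, then the turn, a rotation vector about the world's x, y, z as a fraction of full scale. A call has 1 to 20 rows; each row shifts and turns the commanded pose from where the row before left it; what a row does not reach is not made up. Full scale, the value 1, is 200 mm for a shift and pi/2 rad for a turn. A row lasts 1/8 s, in which the tool goes at most 62.5 mm and 10.7 degrees, less where a joint would pass 70% of its speed; a pose out of reach is approached as far as the arm can. A call with a number of a shift or a turn outside -1 to 1 is refused whole. A call with a gripper value outside its range is refused whole. "claw" is the opening, from 0 (shut) to 1 (fully open), set as the call begins (left out, the last holds). The fingers move at their own pace and stop on an object; "grip_force" is the grip in N (left out, the last holds). Time passes only in rows, so rows that do not move let the fingers close. It gives the time, the measured TCP pose, the force, the opening and the grip force at its end, in the units of the state.
- r.read_state(): the state, without advancing time (a new reading comes with each control period).
- r.camera(name): name is "scene" or "side" or "wrist"; returns the picture (480x640x3 uint8, red, green, blue); there is no depth.
- r.calibration(name): a dict with "fx", "fy", "cx", "cy" (pixels), "rvec" (rotation vector, rad) and "tvec" (3), from world to camera coordinates, as OpenCV has them. Camera axes: x right, y down, z forward; pixel columns grow to the right and rows downward; lengths in mm; the calibration is good to about 2 mm. A picture is of the moment at which its call begins: read the wrist's pose just before it. calibration takes no time and is no camera call; for the wrist camera it gives the pose at the moment of the call.
- r.close_job(): hands the job in; it is judged then, once.
The state is a dict: "clock": time; "q": joint angles; "qvel": joint speeds; "tau": joint torques, N m; "ee_pos": TCP position; "ee_rot": TCP orientation; "wrist_force": force on the tool from outside, world axes, zero at the start; "torque": the same for the moment, N m; "grip_width": opening from 0.0 (shut) to 1.0 (fully open); "gripper_force": force on a finger pad.
Only numpy, scipy, OpenCV 4.12 (cv2) and the standard library are available. Lean on these libraries where they do the work, as an engineer would, in place of code of your own. Each camera call takes 0.05 s, during which the arm holds its last target. There are 200 camera calls.

### The job

Pack the steel valve block (the one with a round spigot at each end) in the open plywood case: lay it boss up in the channel between the two jaws and let go, then slide the loose jaw up gently until the block is held snugly, touching both jaws. Then shut the lid fully, and leave the other things on the table where they are.

Things in the scene. Friction and masses are not known exactly. Their poses are not given: they have to be found in the camera images.
- case: plywood case, open box 190 (x) x 290 (y) x 72 mm high, walls and floor 10 mm, fixed. Origin: centre of its underside; +x to its hinged far side, +y to the sliding jaw. Two aluminium rails on its floor (10 mm above the origin), 10 high, 8 wide, 44 apart inside, make a channel 250 long along y at x = 0, with a fixed and a sliding jaw in it.
- valve: steel valve block to pack: rectangular middle 34 (x) x 50 (y) x 30 mm high, a round spigot 22 across sticking out 30 from each end (110 long in all, along y; axis 15 above its underside), a round boss 16 across, 10 high, on top. Either end may go first. 0.3 to 0.5 kg. Origin: centre of its underside. Starts lying on the table, boss up. Grip the middle across its 34 mm.
- stop: fixed jaw: steel block 40 x 20 x 46 mm high at the -y end of the channel. Origin: at the foot of its contact face, which looks to the case's +y and lies at y = -85 mm in the case's frame.
- jaw (a joint): sliding jaw: clear gap between the contact faces of the two jaws, m; 0 = jaws shut, 0.175 = as far open as it goes; starts 0.140 to 0.168. Slides along the case's y with about 2 N of friction and stays where it is left.
- jaw_top (a point): centre of the top of the sliding jaw, a steel block 30 (x) x 24 (y) x 56 mm high standing on the case floor in the channel; its contact face, looking to the case's -y, is 12 mm from this point. It can be pinched across its 30 mm above the rails, or pushed from behind.
- lid (a joint): case lid angle, rad; 0 = flat shut on the case, grows as it opens upward about the far (+x) top edge of the case; starts 1.45 to 1.70 (about upright). The stiff hinge holds it at any angle (about 0.4 N m of friction); it must be pushed right down.
- lid_hinge (a point): middle of the lid's hinge line, which runs along the case's y, at x = +95, z = 72.5 mm in the case's frame. Shut, the lid is a board 8 mm thick covering from here 190 mm towards the case's -x and 290 mm wide, its underside level with this point.
- lid_tab (a point): tip of the lid's pull tab: a tongue 60 mm wide (along y), 8 mm thick, sticking out 25 mm beyond the middle of the lid's free edge; 215 mm from the hinge, half way through the thickness.
- bar: plain rectangular steel bar 34 x 110 x 30 mm, no spigots and no boss; it may lie near the valve block; not to be used. Origin: centre of its underside
- bracket: small steel angle bracket, 50 x 80 x 50 mm; bystander. Origin: centre of its underside
- tape: roll of brown packing tape lying flat, 100 mm across, 48 high; bystander. Origin: centre of its underside
- jar: lidded jar 64 mm across, 85 high; bystander. Origin: centre of its underside
- carton: small cardboard carton 90 x 120 x 60 mm; bystander. Origin: centre of its underside
- driver: screwdriver lying flat, black handle; bystander. Origin: centre of its underside
- mug: white mug 80 mm across, 90 high; bystander. Origin: centre of its underside
Not all that is in view belongs to the job. Leave any blue, pink or purple look-alike of the valve alone.

How it is judged:
By the outcome, as a careful person would: the job done as asked, in the order asked, and still so for the second after the job is handed in, with the robot touching nothing.
It also fails if it takes over 64 s, if anything falls off the work surface, if the arm or the gripper's body presses on something with over 40 N, if the wrist force passes 120 N, or if a joint passes its speed limit or range.

## Working session

There is one attempt and no reset: what is moved stays moved. The work goes in short steps, Python scripts to look and compute and a tool call to move; the robot and the scene stay as the last step left them, time stands still between calls to the robot, and variables do not carry over. Pictures are saved under pics/ and viewed, at most 10 in all, crops included, and the job is handed in when it is done.

Besides the shell and the picture viewer there is one more tool, called after "Emit:" by a JSON object that holds its "name" and its "arguments", one argument or row to a line. jog_arm: Moves the arm, as the interface text tells. Its arguments: {"type":"object","properties":{"commands":{"type":"array","items":{"type":"array"}},"claw":{"type":"number"},"grip_force":{"type":"number"}},"required":["commands"]}

```bash
ls; mkdir -p pics
cat > h.py <<'E'
import numpy as np, cv2
from plant import r
def cal(n):
    c=r.calibration(n);K=np.array([[c['fx'],0,c['cx']],[0,c['fy'],c['cy']],[0,0,1.]])
    R=cv2.Rodrigues(np.array(c['rvec'],float))[0];t=np.array(c['tvec'],float).ravel();return K,R,t
def ray(C,uv):
    K,R,t=C;d=R.T@np.linalg.solve(K,[uv[0],uv[1],1.]);return -R.T@t,d
def onz(C,uv,z):
    o,d=ray(C,uv);return o+d*(z-o[2])/d[2]
def tri(C1,a,C2,b):
    o1,d1=ray(C1,a);o2,d2=ray(C2,b)
    s=np.linalg.lstsq(np.c_[d1,-d2],o2-o1,rcond=None)[0];p,q=o1+s[0]*d1,o2+s[1]*d2
    return (p+q)/2,np.linalg.norm(p-q)
def proj(C,P):
    K,R,t=C;x=(K@(R@np.atleast_2d(P).T+t[:,None]));return (x[:2]/x[2]).T
def snap(n,f):
    im=r.camera(n);cv2.imwrite('pics/'+f,cv2.cvtColor(im,cv2.COLOR_RGB2BGR));return im
E
python3 - <<'E'
from h import *
for n in('scene','side','wrist'):
    C=cal(n);print(n,C[0][0,0],(-C[1].T@C[2]).round(),C[1][2].round(2));snap(n,n+'0.png')
print(r.read_state())
E
```

```text
pics
scene 516.4858341797304 [1213.  696. 1134.] [-0.46 -0.5  -0.73]
side 538.9310598407271 [  478. -1091.   750.] [ 0.04  0.85 -0.53]
wrist 423.69210061952793 [157. 662. 374.] [ 0.28 -0.1  -0.95]
{'clock': 0.15, 'q': array([-1.37650366,  0.42660075,  0.07384659,  1.6064462 , -0.03408838,
        1.11078971, -0.06709986]), 'qvel': array([-0.0015234 , -0.00097217, -0.00172993,  0.00129378,  0.00102203,
        0.00224525,  0.00028937]), 'tau': array([ 5.80369175e-03, -9.50321317e+01,  3.76486614e+00, -4.63760161e+01,
        1.95056089e-02,  7.73860083e-03, -5.44987552e-05]), 'ee_pos': array([227.47575054, 635.36920697, 404.16890531]), 'ee_rot': array([-3.14060991e+00,  7.03900911e-05,  2.79778249e+00]), 'wrist_force': array([ 0.56705714, -1.26997028, -1.19474009]), 'torque': array([-6.33904308e-03,  1.80620416e-02, -6.35152830e-05]), 'gripper_force': 0.0, 'grip_width': 1.0004203538958814}
```

View pics/scene0.png

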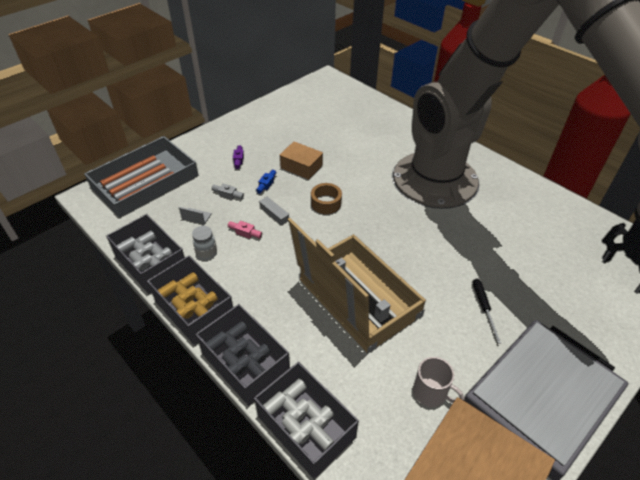

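View pics/side0.png

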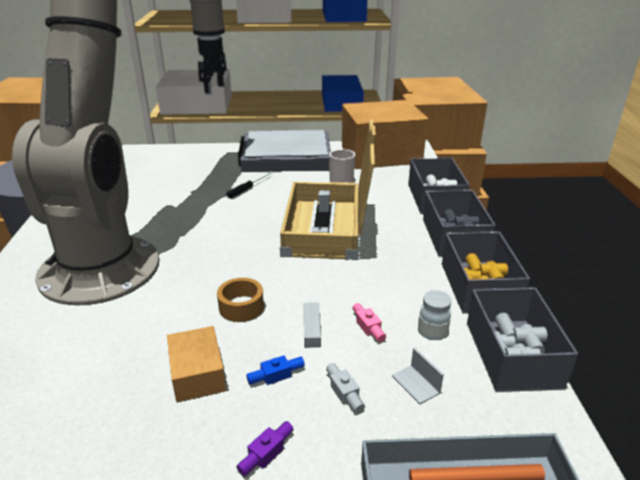

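Candidates for the valve: grey block with spigots at scene (228,191) / side (345,387); plain bar (274,209)/(312,324); blue (267,181)/(275,370); pink (245,229)/(369,321); purple (238,157)/(265,447); grey fittings in bins (147,250), (300,415). By the description, I choose the grey one at scene (228,191). The scene also shows the case at (370,290), with its lid upright towards the camera. Next, a close crop of it and the case.

Run:
```python
from h import *
a=cv2.imread('pics/scene0.png');b=cv2.imread('pics/side0.png')
def crop(im,x,y,w,h,W,H): return cv2.resize(im[y:y+h,x:x+w],(W,H),interpolation=cv2.INTER_CUBIC)
top=np.hstack([crop(a,280,210,150,150,400,400),crop(b,270,110,120,160,400,400)]) # scale 2.667 ; 3.33x2.5
bot=np.hstack([crop(a,200,170,60,30,400,200),crop(b,305,350,80,40*2-40,400,200)])
cv2.imwrite('pics/crop1.png',np.vstack([top,bot]))
# valve: bright-grey elongated contour search in both views
for n,im,(x0,y0,x1,y1) in(('scene',a,(205,175,250,205)),('side',b,(322,355,370,415))):
    s=im[y0:y1,x0:x1].astype(float); print(n,im[y0+2,x0+2],im[(y0+y1)//2,(x0+x1)//2])
    bg=np.median(s.reshape(-1,3),0); m=(s.max(2)<bg.max()-25).astype(np.uint8)
    c=max(cv2.findContours(m,0,2)[0],key=cv2.contourArea)+[x0,y0]
    rc=cv2.minAreaRect(c);C=cal(n);print(rc,onz(C,rc[0],15).round(),cv2.boxPoints(rc).round())
```

```text
scene [183 194 193] [144 145 144]
((227.2000274658203, 191.89999389648438), (33.83636474609375, 14.23024845123291), 18.43494987487793) [ 559. -408.   15.] [[209. 193.]
 [213. 180.]
 [246. 190.]
 [241. 204.]]
side [242 245 242] [211 207 198]
((345.5368957519531, 388.6241760253906), (58.82085418701172, 23.921573638916016), 55.00798034667969) [ 558. -419.   15.] [[319. 371.]
 [338. 358.]
 [372. 406.]
 [353. 420.]]
```

View pics/crop1.png

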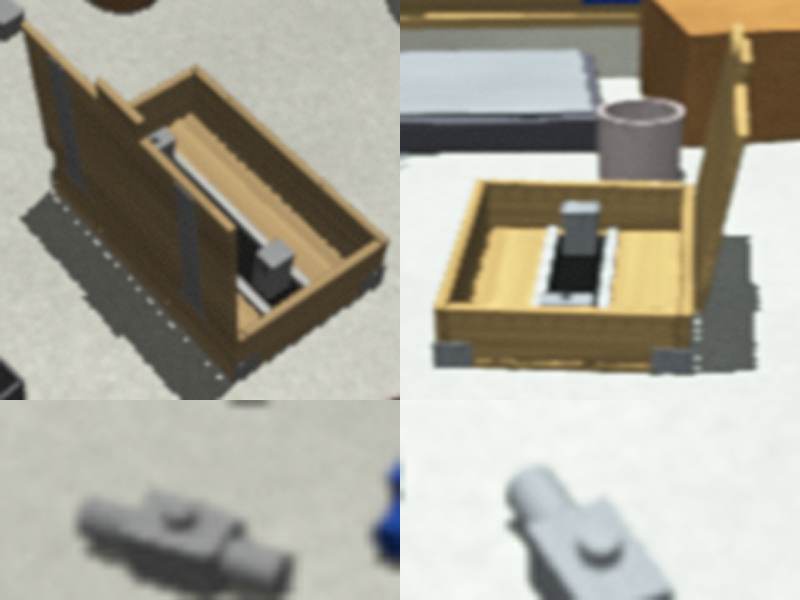

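The crop confirms the choice: a grey block with a boss on top and a spigot at each end (scene (227,191), side (345,387)). The case's rim corners are at scene (424,301), (354,235) and (369,335). The tall sliding jaw's top is at scene (383,304) and side (324,192). The low stop is at the -y end.

Run:
```python
from h import *
S,D=cal('scene'),cal('side')
A,B,G=(424.4,300.8),(353.9,235.5),(368.9,334.9)
a,b,g=[onz(S,p,72) for p in(A,B,G)]
print('scene -x+y,-x-y,+x+y',a.round(),b.round(),g.round(),np.linalg.norm(a-b),np.linalg.norm(a-g))
p=[onz(D,q,72) for q in((294.6,182.8),(281.1,234),(357.6,236))]
print('side -x+y,-x-y,+x-y',*[x.round() for x in p],np.linalg.norm(p[0]-p[1]),np.linalg.norm(p[2]-p[1]))
print('tri',tri(S,A,D,(294.6,182.8)),tri(S,B,D,(281.1,234)))
print('jaw',onz(S,(383.1,304.1),66).round(),onz(D,(324,192),66).round())
print('boss top',onz(S,(226.9,247.3-170+113.6+0*0),40).round() if 0 else tri(S,(227,170+516/6.667-60),D,(345,350+(545-400)/5)))
for u in(((540/6.667),0),): pass
```

```text
scene -x+y,-x-y,+x+y [477. 322.  72.] [442.  43.  72.] [653. 294.  72.] 281.1576907128184 178.4725248001005
side -x+y,-x-y,+x-y [475. 302.  72.] [440.  22.  72.] [624.   5.  72.] 281.60432928229784 184.40920274976742
tri (array([473.71375549, 319.14205478,  64.52814601]), np.float64(3.069256389601897)) (array([438.18718728,  37.7811499 ,  63.64323678]), np.float64(3.1931406929844672))
jaw [557. 255.  66.] [556. 252.  66.]
boss top (array([ 556.82358119, -410.67844543,   30.77280454]), np.float64(2.0061759362643827))
```

Emit:
{"name": "jog_arm", "arguments": {
  "commands": [
    [[0.1, -0.2, 0.1], [0, 0, 0]],
    [[0.1, -0.2, 0.1], [0, 0, 0]],
    [[0.1, -0.2, 0.1], [0, 0, 0]],
    [[0.12, -0.2, 0.1], [0, 0, 0]],
    [[0.15, -0.2, 0.1], [0, 0, 0]],
    [[0.15, -0.2, 0.1], [0, 0, 0]],
    [[0.15, -0.2, 0.1], [0, 0, 0]],
    [[0.15, -0.2, 0], [0, 0, 0]],
    [[0.15, -0.2, 0], [0, 0, 0]],
    [[0.15, -0.2, 0], [0, 0, 0]],
    [[0.15, -0.2, 0], [0, 0, 0]],
    [[0, 0, 0], [0, 0, 0]]
  ]
}}

```text
clock: 1.65
ee_pos: [523.2, 191.8, 544.7]
ee_rot: [-3.141, 0.001, 2.792]
wrist_force: [-0.2, 0.4, 0.2]
grip_width: 1.001
gripper_force: 0.0
```

Run:
```python
from h import *
s=r.read_state();print(s['clock'],s['ee_pos'],s['ee_rot']);C=cal('wrist');snap('wrist','w1.png');np.save('w1.npy',np.array(C,dtype=object),allow_pickle=True)
print((-C[1].T@C[2]).round())
```

```text
1.65 [523.21117673 191.79693327 544.65303929] [-3.14072233e+00  7.31006159e-04  2.79186148e+00]Traceback (most recent call last):
  File "<stdin>", line 2, in <module>
ValueError: could not broadcast input array from shape (3,3) into shape (3,)
```

View pics/w1.png

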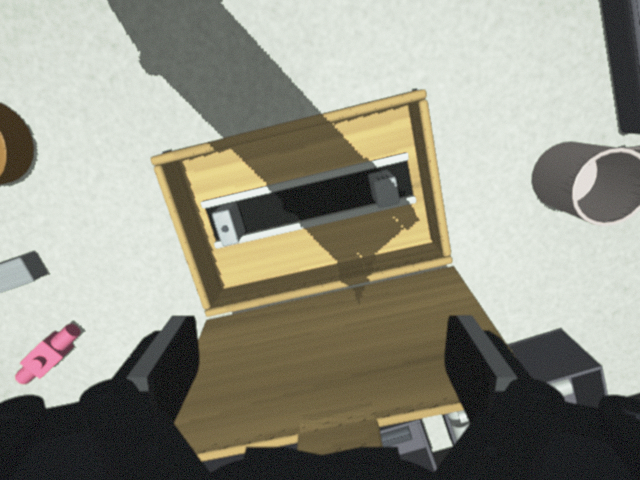

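The wrist view shows the case's rim corners at (152,158), (425,92), (451,263), (207,313), the stop near (228,228) and the sliding jaw's top at (383,187).

Run:
```python
from h import *
C=cal('wrist')
P=[onz(C,p,72)[:2] for p in((152,158),(425,92),(451,263),(207,313))]
for i in range(4): print(P[i].round(1),np.linalg.norm(P[i]-P[i-1]).round(1))
c=np.mean(P,0)
# fit rigid
Q=np.array([[-95,-145],[-95,145],[95,145],[95,-145.]])
U,_,V=np.linalg.svd(Q.T@(np.array(P)-c));R=(U@V).T
print('c',c,'yaw',np.arctan2(R[1,0],R[0,0]),'resid',((np.array(P)-c)-Q@R.T).round(1).tolist())
np.save('case.npy',np.r_[c,np.arctan2(R[1,0],R[0,0])])
f=lambda p,z:(R.T@(onz(C,p,z)[:2]-c)).round(1)
print('stop face',f((236,208),56),f((243,240),56),'jaw corners',[f(p,66) for p in((370,174),(391,170),(398,203),(377,206))])
im=r.camera('wrist');cv2.imwrite('pics/w1z.png',cv2.cvtColor(cv2.resize(im[140:260,190:430],(800,400),interpolation=2),4))
```

```text
[438.8  38.8] 182.1
[472.8 321.1] 284.3
[656.1 299.3] 184.6
[619.8  18.4] 283.2
c [546.8648736  169.43101849] yaw -0.12142466721186736 resid [[3.8, 1.8], [2.7, -3.7], [-2.7, -2.5], [-3.8, 4.4]]
stop face [-18.3 -77.3] [ 19.1 -80. ] jaw corners [array([-23.7,  73.8]), array([-22.9,  96.1]), array([13.8, 97.2]), array([12. , 74.5])]
```

View pics/w1z.png

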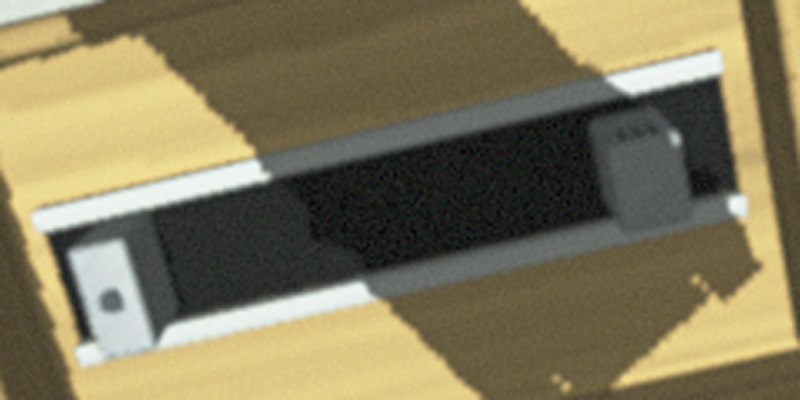

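The zoom shows the stop's top at wrist (227,211)–(237,244) on its contact edge. The jaw's top spans about (372,185)–(398,205), with its robot-facing side visible above it.

Run:
```python
from h import *
C=cal('wrist');c=np.load('case.npy');R=cv2.Rodrigues(np.array([0,0,c[2]]))[0][:2,:2]
print('cam',(-C[1].T@C[2]).round(),r.read_state()['ee_pos'].round(1))
z=lambda x,y:(190+x/3.3333,140+y/3.3333)
f=lambda p,h:(R.T@(onz(C,z(*p),h)[:2]-c[:2])).round(1)
for k,h,L in(('stop',56,((68,250),(123,238),(155,345),(100,357))),('jaw',66,((608,150),(680,138),(692,215),(625,232))),('rails in z20',20,((265,180),(720,80),(80,345),(735,195))),('rail outer z20',20,((33,213),(720,50),(80,362),(745,210)))):
  print(k,[f(p,h).tolist() for p in L])
S,D=cal('scene'),cal('side')
for h in(64,72): print(h,[(R.T@(onz(S,p,h)[:2]-c[:2])).round(1).tolist() for p in((424.4,300.8),(353.9,235.5),(368.9,334.9))],[(R.T@(onz(D,p,h)[:2]-c[:2])).round(1).tolist() for p in((294.6,182.8),(281.1,234),(357.6,236))])
```

```text
cam [451. 222. 514.] [521.6 195.3 544.5]
stop [[-17.7, -105.8], [-17.6, -86.8], [20.8, -86.9], [20.7, -106.4]]
jaw [[-12.7, 75.4], [-11.4, 98.5], [14.2, 98.0], [14.9, 75.8]]
rails in z20 [[-20.1, -41.6], [-19.0, 121.6], [24.2, -123.7], [22.3, 120.1]]
rail outer z20 [[-27.0, -125.4], [-29.2, 123.3], [30.5, -125.7], [28.5, 122.7]]
64 [[-92.9, 139.4], [-93.6, -143.9], [86.8, 133.0]] [[-89.4, 139.1], [-90.3, -145.9], [96.3, -140.9]]
72 [[-87.7, 142.9], [-88.4, -138.3], [90.6, 136.5]] [[-87.3, 122.8], [-88.2, -158.8], [96.1, -153.9]]
```

Emit:
{"name": "jog_arm", "arguments": {
  "commands": [
    [[0, -0.15, 0], [0, 0, 0]],
    [[0, -0.2, 0], [0, 0, 0]],
    [[0, -0.22, 0], [0, 0, 0]],
    [[0, -0.22, 0], [0, 0, 0]],
    [[0, -0.22, -0.05], [0, 0, 0]],
    [[0, -0.22, -0.05], [0, 0, 0]],
    [[0, -0.22, -0.05], [0, 0, 0]],
    [[0, -0.22, -0.08], [0, 0, 0]],
    [[0, -0.22, -0.08], [0, 0, 0]],
    [[0, -0.22, -0.08], [0, 0, 0]],
    [[0, -0.22, -0.08], [0, 0, 0]],
    [[0, -0.22, -0.08], [0, 0, 0]],
    [[0, -0.22, -0.08], [0, 0, 0]],
    [[0, -0.2, -0.08], [0, 0, 0]],
    [[0, 0, 0], [0, 0, 0]],
    [[0, 0, 0], [0, 0, 0]],
    [[0, 0, 0], [0, 0, 0]]
  ]
}}

```text
clock: 3.88
ee_pos: [522.3, -397.1, 403.1]
ee_rot: [3.141, 0.001, 2.8]
wrist_force: [-0.5, 0.7, -0.7]
grip_width: 1.001
gripper_force: 0.0
```

Run:
```python
from h import *
s=r.read_state();print(s['ee_pos'],s['ee_rot']);C=cal('wrist')
im=snap('wrist','w2.png')
g=im.max(2).astype(int);sat=g-im.min(2)
p=proj(C,[[557,-411,15]])[0];print('expect',p)
m=((g<165)&(sat<30)).astype(np.uint8);n,l,st,ce=cv2.connectedComponentsWithStats(m)
for i in range(1,n):
  if st[i,4]>300: print(st[i],ce[i].round())
```

```text
[ 522.33570595 -397.0633118   403.09560089] [3.14082179e+00 5.49001273e-04 2.79989578e+00]
expect [318.49752647 240.33521909]
[  259     0   355   424 49349] [424. 159.]
[ 54 101 144  79 734] [150. 141.]
[467 195 110  86 555] [518. 232.]
[    0   299   640   181 63876] [295. 413.]
```

View pics/w2.png

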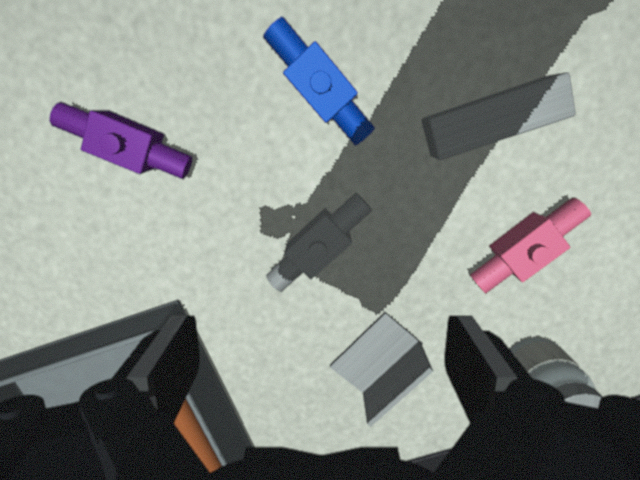

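The valve lies in the arm's shadow at wrist (319,243), spigot ends at about (275,283) and (363,202). The bracket is near at (385,365), so I'll use a partial opening.

Run:
```python
from h import *
C=cal('wrist')
a,b=onz(C,(276,281),15),onz(C,(362,203),15);print(a.round(),b.round(),np.linalg.norm(a-b),(a+b)/2)
q=[onz(C,p,30)[:2] for p in((325,210),(353,238),(315,277),(287,250))]
print([np.linalg.norm(q[i]-q[i-1]).round(1) for i in range(4)],np.mean(q,0),'boss',onz(C,(319,246),40),np.array(q).round())
d=(b-a)[:2];d/=np.linalg.norm(d);e=q[1]-q[2];e/=np.linalg.norm(e);print('axis',np.arctan2(d[1],d[0]),np.arctan2(e[1],e[0]))
s=r.read_state();yw=s['ee_rot'][2]
t=(np.arctan2(d[1],d[0])+np.pi/2) # desired tool y
cur=np.arctan2(-np.cos(yw),np.sin(yw));print('turn',(t-cur+np.pi/2)%np.pi-np.pi/2,s['q'],s['ee_pos'])
```

```text
[ 581. -461.   15.] [ 538. -365.   15.] 105.43962849786148 [ 559.18131717 -412.70979288   15.        ]
[np.float64(47.7), np.float64(34.0), np.float64(48.1), np.float64(34.4)] [ 556.17214143 -409.60232469] boss [ 554.37998331 -409.68874172   40.        ] [[ 530. -396.]
 [ 560. -381.]
 [ 583. -424.]
 [ 552. -438.]]
axis 1.9879158983074658 2.061051135032388
turn -0.8118868690005634 [ 0.0459085   0.47263837  0.70343698  1.68163716 -0.33579322  1.11095228
  2.07526793] [ 522.23228049 -397.19909043  403.1660118 ]
```

Emit:
{"name": "jog_arm", "arguments": {
  "commands": [
    [[0.044, -0.017, -0.1], [0, 0, -0.098]],
    [[0.044, -0.017, -0.15], [0, 0, -0.098]],
    [[0.043, -0.017, -0.15], [0, 0, -0.098]],
    [[0.043, -0.018, -0.15], [0, 0, -0.098]],
    [[0, 0, -0.1], [0, 0, -0.098]],
    [[0, 0, -0.1], [0, 0, 0]],
    [[0, 0, 0], [0, 0, 0]]
  ],
  "claw": 0.65
}}

```text
clock: 4.8
ee_pos: [556.3, -411.5, 251.6]
ee_rot: [-3.141, -0.002, 2.032]
wrist_force: [-0.2, 0.1, 0.9]
grip_width: 0.652
gripper_force: 0.0
```

Run:
```python
from h import *
s=r.read_state();print(s['ee_pos'],s['ee_rot'],s['q'],s['grip_width']);C=cal('wrist')
snap('wrist','w3.png')
print(proj(C,[[557,-411,40],[557,-411,30]]))
```

```text
[ 556.3394012  -411.51505304  251.63518429] [-3.14077419e+00 -1.67790510e-03  2.03229644e+00] [ 0.0335636   0.74719099  0.76581637  1.71049457 -0.62023777  0.94488967
  1.50671684] 0.6518149317946142
[[320.89960928 280.24695739]
 [320.93601081 272.25708338]]
```

View pics/w3.png

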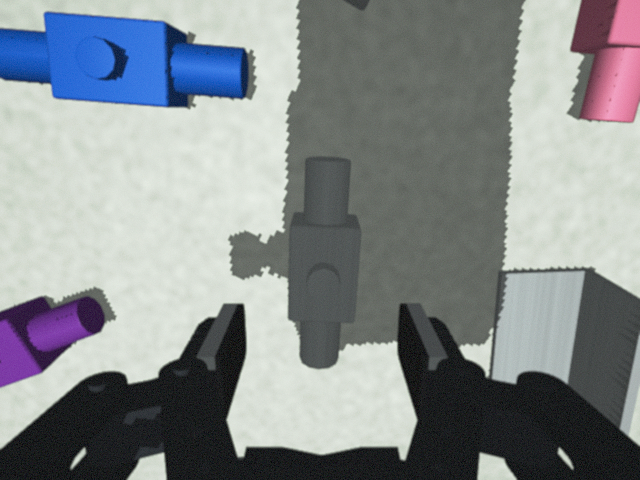

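The boss is at (323,277), where (321,280) was expected, and it is centred between the fingers. Descend and grip.

Emit:
{"name": "jog_arm", "arguments": {
  "commands": [
    [[0, 0, -0.1], [0, 0, 0]],
    [[0, 0, -0.12], [0, 0, 0]],
    [[0, 0, -0.07], [0, 0, 0]],
    [[0, 0, -0.03], [0, 0, 0]],
    [[0, 0, 0], [0, 0, 0]]
  ]
}}

```text
clock: 5.48
ee_pos: [556.2, -412.5, 188.4]
ee_rot: [-3.141, -0.0, 2.028]
wrist_force: [0.2, -0.1, 0.4]
grip_width: 0.649
gripper_force: 0.0
```

Emit:
{"name": "jog_arm", "arguments": {
  "commands": [
    [[0, 0, 0], [0, 0, 0]],
    [[0, 0, 0], [0, 0, 0]],
    [[0, 0, 0], [0, 0, 0]],
    [[0, 0, 0], [0, 0, 0]],
    [[0, 0, 0], [0, 0, 0]]
  ],
  "claw": 0,
  "grip_force": 50
}}

```text
clock: 6.1
ee_pos: [556.5, -412.6, 189.7]
ee_rot: [3.141, 0.001, 2.028]
wrist_force: [-1.6, -0.0, 6.5]
grip_width: 0.384
gripper_force: 50.3
```

Run:
```python
from h import *
c=np.load('case.npy');R=cv2.Rodrigues(np.array([0,0,c[2]]))[0];c0=np.array([548.2,167.3,0]);np.save('case2.npy',np.r_[c0[:2],c[2]])
S=cal('scene');D=cal('side')
for CC,p,y in((S,(289.4,218.3),-145),(S,(368,296),145),(D,(370.5,122),145),(D,(374,131),145)):
  o,d=ray(CC,p);o=R.T@(o-c0);d=R.T@d;q=o+d*(y-o[1])/d[1];v=q-[95,0,72.5];print(p,q.round(1),np.hypot(v[0],v[2]).round(),np.arctan2(v[2],-v[0]).round(3))
```

```text
(289.4, 218.3) [ 117.7 -145.   255.3] 184.0 1.694
(368, 296) [115.8 145.  255.2] 184.0 1.684
(370.5, 122) [118.1 145.  250.8] 180.0 1.7
(374, 131) [128.9 145.  225.8] 157.0 1.788
```

Emit:
{"name": "jog_arm", "arguments": {
  "commands": [
    [[0, 0, 0.1], [0, 0, 0]],
    [[0, 0, 0.2], [0, 0, 0]],
    [[0, 0, 0.2], [0, 0, 0]],
    [[0, 0.1, 0.2], [0, 0, 0]],
    [[0, 0.15, 0.2], [0, 0, 0]],
    [[0, 0.2, 0.15], [0, 0, -0.06]],
    [[0, 0.2, 0], [0, 0, -0.06]],
    [[0, 0.2, 0], [0, 0, -0.06]],
    [[0, 0.2, 0], [0, 0, -0.06]],
    [[-0.01, 0.2, 0], [0, 0, -0.06]],
    [[-0.01, 0.2, 0], [0, 0, -0.068]],
    [[-0.01, 0.2, 0], [0, 0, 0]],
    [[-0.01, 0.2, 0], [0, 0, 0]],
    [[-0.01, 0.2, 0], [0, 0, 0]],
    [[-0.005, 0.2, 0], [0, 0, 0]],
    [[0, 0.2, 0], [0, 0, 0]],
    [[0, 0.2, 0], [0, 0, 0]],
    [[0, 0.14, 0], [0, 0, 0]],
    [[0, 0, 0], [0, 0, 0]],
    [[0, 0, 0], [0, 0, 0]]
  ]
}}

```text
clock: 8.6
ee_pos: [545.1, 144.9, 399.3]
ee_rot: [-3.142, -0.001, 1.449]
wrist_force: [0.2, -0.2, -4.1]
grip_width: 0.385
gripper_force: 50.4
```

Run:
```python
from h import *
for i in range(4): r.camera('wrist')
s=r.read_state();print(s['clock'],s['ee_pos'],s['ee_rot'],s['grip_width'],s['wrist_force'],s['q']);C=cal('wrist')
snap('wrist','w4.png')
c=np.load('case2.npy');R=cv2.Rodrigues(np.array([0,0,c[2]]))[0]
for P in([-20,-85,56],[20,-85,56],[-15,75.5,66],[15,75.5,66],[-95,-145,72],[-95,145,72],[-22,115,20],[22,115,20]): print(P,proj(C,R@P+[c[0],c[1],0])[0].round())
```

```text
8.8 [545.32086202 144.72921116 398.95550287] [-3.14153604e+00 -4.70535732e-04  1.44861963e+00] 0.38684048854713504 [ 0.62228121 -0.28421849 -4.6943346 ] [-1.27865541  0.52243951  1.24285645  1.90783822 -0.55389911  1.11721502
  0.06049056]
[-20, -85, 56] [295. 289.]
[20, -85, 56] [345. 289.]
[-15, 75.5, 66] [297.  74.]
[15, 75.5, 66] [342.  74.]
[-95, -145, 72] [203. 366.]
[-95, 145, 72] [162. -49.]
[-22, 115, 20] [290.  22.]
[22, 115, 20] [349.  22.]
```

View pics/w4.png

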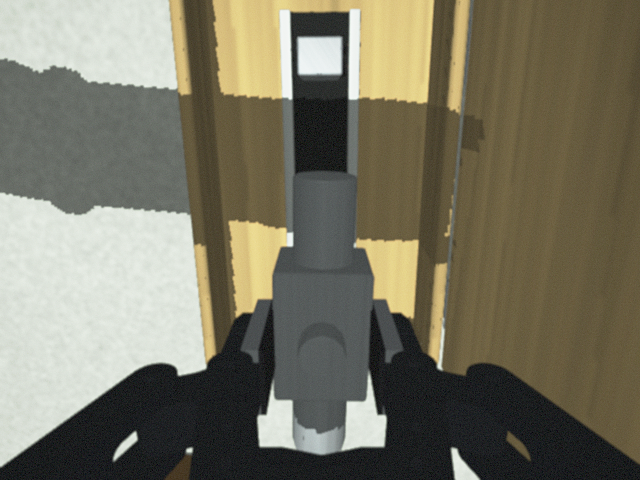

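The lid leans outward (1.69 rad). In the wrist view the jaw (298–342, row 76) and rails (291–347) match the predictions, so the valve is centred over the channel. Lower it.

Emit:
{"name": "jog_arm", "arguments": {
  "commands": [
    [[0, 0, -0.1], [0, 0, 0]],
    [[0, 0, -0.2], [0, 0, 0]],
    [[0, 0, -0.2], [0, 0, 0]],
    [[0, 0, -0.15], [0, 0, 0]],
    [[0, 0, -0.1], [0, 0, 0]],
    [[0, 0, -0.1], [0, 0, 0]],
    [[0, 0, -0.05], [0, 0, 0]],
    [[0, 0, -0.05], [0, 0, 0]],
    [[0, 0, -0.02], [0, 0, 0]],
    [[0, 0, 0], [0, 0, 0]],
    [[0, 0, 0], [0, 0, 0]]
  ]
}}

```text
clock: 10.22
ee_pos: [545.5, 145.7, 205.1]
ee_rot: [3.141, -0.0, 1.45]
wrist_force: [0.1, -0.3, -4.1]
grip_width: 0.383
gripper_force: 50.3
```

Emit:
{"name": "jog_arm", "arguments": {
  "commands": [
    [[0, 0, -0.015], [0, 0, 0]],
    [[0, 0, 0], [0, 0, 0]],
    [[0, 0, -0.01], [0, 0, 0]],
    [[0, 0, 0], [0, 0, 0]]
  ]
}}

```text
clock: 10.72
ee_pos: [545.4, 145.7, 199.7]
ee_rot: [3.142, -0.0, 1.45]
wrist_force: [1.0, 0.0, -3.3]
grip_width: 0.38
gripper_force: 50.4
```

Emit:
{"name": "jog_arm", "arguments": {
  "commands": [
    [[0, 0, -0.006], [0, 0, 0]],
    [[0, 0, 0], [0, 0, 0]]
  ]
}}

```text
clock: 10.98
ee_pos: [545.4, 145.5, 199.5]
ee_rot: [-3.141, -0.001, 1.45]
wrist_force: [-9.1, 1.0, 25.5]
grip_width: 0.382
gripper_force: 53.6
```

Emit:
{"name": "jog_arm", "arguments": {
  "commands": [
    [[0, 0, 0.005], [0, 0, 0]],
    [[0, 0, 0], [0, 0, 0]],
    [[0, 0, 0], [0, 0, 0]],
    [[0, 0, 0.05], [0, 0, 0]],
    [[0, 0, 0.15], [0, 0, 0]],
    [[0, 0, 0.2], [0, 0, 0]],
    [[0, 0, 0.1], [0, 0, 0]],
    [[0, 0, 0], [0, 0, 0]],
    [[0, 0, 0], [0, 0, 0]]
  ],
  "claw": 0.65
}}

```text
clock: 12.1
ee_pos: [545.0, 145.9, 298.8]
ee_rot: [-3.141, 0.0, 1.45]
wrist_force: [-0.8, -0.0, 0.0]
grip_width: 0.645
gripper_force: 0.0
```

Run:
```python
from h import *
s=r.read_state();print(s['clock'],s['ee_pos'],s['ee_rot'],s['wrist_force'],s['q']);C=cal('wrist')
snap('wrist','w5.png')
c=np.load('case2.npy');R=cv2.Rodrigues(np.array([0,0,c[2]]))[0]
for P in([-20,-85,56],[20,-85,56],[-15,75,66],[15,75,66],[15,99,66],[0,-21.5,50],[-17,3.5,40],[17,3.5,40]): print(P,proj(C,R@P+[c[0],c[1],0])[0].round())
```

```text
12.1 [545.00473101 145.88655274 298.84801683] [-3.14072920e+00  1.03239029e-04  1.45035247e+00] [-0.78190021 -0.02077463  0.04552865] [-1.16221944  0.62291455  1.08293448  1.99430802 -0.68685905  0.94911657
  0.15549187]
[-20, -85, 56] [286. 362.]
[20, -85, 56] [356. 362.]
[-15, 75, 66] [287.  60.]
[15, 75, 66] [355.  60.]
[15, 99, 66] [356.  -1.]
[0, -21.5, 50] [321. 254.]
[-17, 3.5, 40] [290. 205.]
[17, 3.5, 40] [352. 205.]
```

View pics/w5.png

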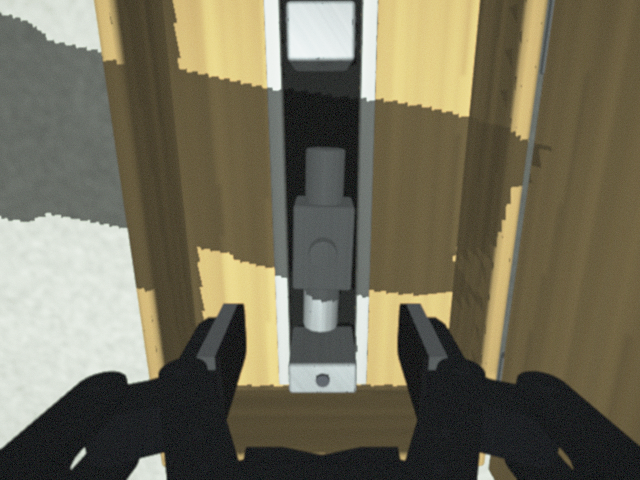

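The valve lies flat in the channel, boss up at (322,252), between the jaw (front edge at row 60, gap ≈160) and the stop (340,350). Next, pinch the sliding jaw.

Emit:
{"name": "jog_arm", "arguments": {
  "commands": [
    [[0.015, 0.12, 0], [0, 0, 0]],
    [[0.025, 0.2, 0], [0, 0, 0]],
    [[0.02, 0.15, 0], [0, 0, 0]],
    [[0.009, 0.069, -0.05], [0, 0, 0]],
    [[0, 0, -0.15], [0, 0, 0]],
    [[0, 0, -0.15], [0, 0, 0]],
    [[0, 0, -0.1], [0, 0, 0]],
    [[0, 0, -0.03], [0, 0, 0]],
    [[0, 0, 0], [0, 0, 0]],
    [[0, 0, 0], [0, 0, 0]]
  ]
}}

```text
clock: 13.4
ee_pos: [559.5, 253.5, 204.3]
ee_rot: [3.141, -0.001, 1.45]
wrist_force: [-0.1, -0.5, 1.1]
grip_width: 0.653
gripper_force: 0.0
```

Emit:
{"name": "jog_arm", "arguments": {
  "commands": [
    [[0, 0, 0], [0, 0, 0]],
    [[0, 0, 0], [0, 0, 0]],
    [[0, 0, 0], [0, 0, 0]],
    [[0, 0, 0], [0, 0, 0]],
    [[0, 0, 0], [0, 0, 0]]
  ],
  "claw": 0,
  "grip_force": 25
}}

```text
clock: 14.02
ee_pos: [558.1, 253.8, 203.9]
ee_rot: [-3.138, -0.001, 1.451]
wrist_force: [-13.0, 0.2, 14.2]
grip_width: 0.35
gripper_force: 27.4
```

Emit:
{"name": "jog_arm", "arguments": {
  "commands": [
    [[-0.0065, 0, 0], [0, 0, 0]],
    [[-0.0024, -0.02, 0], [0, 0, 0]],
    [[-0.0048, -0.04, 0], [0, 0, 0]],
    [[-0.0048, -0.04, 0], [0, 0, 0]],
    [[-0.0048, -0.04, 0], [0, 0, 0]],
    [[-0.0036, -0.03, 0], [0, 0, 0]],
    [[0, 0, 0], [0, 0, 0]],
    [[0, 0, 0], [0, 0, 0]]
  ]
}}

```text
clock: 15.02
ee_pos: [553.5, 219.1, 203.9]
ee_rot: [-3.141, -0.0, 1.45]
wrist_force: [-5.1, -1.5, 8.4]
grip_width: 0.347
gripper_force: 27.3
```

Emit:
{"name": "jog_arm", "arguments": {
  "commands": [
    [[-0.0012, -0.01, 0], [0, 0, 0]],
    [[-0.0012, -0.01, 0], [0, 0, 0]],
    [[-0.0012, -0.01, 0], [0, 0, 0]],
    [[-0.0012, -0.01, 0], [0, 0, 0]],
    [[-0.0012, -0.01, 0], [0, 0, 0]],
    [[0, 0, 0], [0, 0, 0]]
  ]
}}

```text
clock: 15.78
ee_pos: [552.4, 209.8, 204.0]
ee_rot: [-3.141, -0.001, 1.451]
wrist_force: [-3.9, 1.8, 7.2]
grip_width: 0.348
gripper_force: 27.1
```

Emit:
{"name": "jog_arm", "arguments": {
  "commands": [
    [[-0.0006, -0.005, 0], [0, 0, 0]],
    [[-0.0006, -0.005, 0], [0, 0, 0]],
    [[-0.0006, -0.005, 0], [0, 0, 0]],
    [[0, 0, 0], [0, 0, 0]]
  ]
}}

```text
clock: 16.27
ee_pos: [552.1, 207.0, 204.0]
ee_rot: [-3.141, -0.001, 1.451]
wrist_force: [-3.9, 2.6, 6.4]
grip_width: 0.349
gripper_force: 27.1
```

Emit:
{"name": "jog_arm", "arguments": {
  "commands": [
    [[-0.0004, -0.004, 0], [0, 0, 0]],
    [[-0.0004, -0.004, 0], [0, 0, 0]],
    [[0, 0, 0], [0, 0, 0]]
  ]
}}

```text
clock: 16.65
ee_pos: [552.0, 205.4, 204.0]
ee_rot: [-3.141, -0.001, 1.451]
wrist_force: [-3.8, 3.4, 7.2]
grip_width: 0.35
gripper_force: 27.1
```

Emit:
{"name": "jog_arm", "arguments": {
  "commands": [
    [[-0.0004, -0.004, 0], [0, 0, 0]],
    [[-0.0004, -0.004, 0], [0, 0, 0]],
    [[0, 0, 0], [0, 0, 0]]
  ]
}}

```text
clock: 17.02
ee_pos: [551.8, 203.8, 203.9]
ee_rot: [-3.141, -0.001, 1.451]
wrist_force: [-3.6, 2.7, 7.3]
grip_width: 0.345
gripper_force: 27.2
```

Emit:
{"name": "jog_arm", "arguments": {
  "commands": [
    [[-0.0004, -0.004, 0], [0, 0, 0]],
    [[-0.0004, -0.004, 0], [0, 0, 0]],
    [[0, 0, 0], [0, 0, 0]]
  ]
}}

```text
clock: 17.4
ee_pos: [551.7, 202.8, 204.0]
ee_rot: [-3.141, -0.002, 1.451]
wrist_force: [-2.8, 6.7, 6.3]
grip_width: 0.353
gripper_force: 27.0
```

Emit:
{"name": "jog_arm", "arguments": {
  "commands": [
    [[-0.0003, -0.003, 0], [0, 0, 0]],
    [[0, 0, 0], [0, 0, 0]]
  ]
}}

```text
clock: 17.65
ee_pos: [551.6, 202.7, 204.0]
ee_rot: [-3.141, -0.003, 1.452]
wrist_force: [-3.9, 10.7, 5.7]
grip_width: 0.347
gripper_force: 27.0
```

Contact is firm (10.7 N, no further travel). Release, rise and check.

Emit:
{"name": "jog_arm", "arguments": {
  "commands": [
    [[0, 0, 0], [0, 0, 0]],
    [[0, 0, 0], [0, 0, 0]],
    [[0, 0, 0], [0, 0, 0]],
    [[0, 0, 0.05], [0, 0, 0]],
    [[0, 0, 0.15], [0, 0, 0]],
    [[0, 0, 0.2], [0, 0, 0]],
    [[-0.01, -0.1, 0.1], [0, 0, 0]],
    [[-0.015, -0.15, 0], [0, 0, 0]],
    [[-0.01, -0.05, 0], [0, 0, 0]],
    [[0, 0, 0], [0, 0, 0]],
    [[0, 0, 0], [0, 0, 0]]
  ],
  "claw": 0.65
}}

```text
clock: 19.02
ee_pos: [544.7, 141.8, 303.3]
ee_rot: [-3.141, -0.0, 1.451]
wrist_force: [1.2, 0.4, 1.0]
grip_width: 0.649
gripper_force: 0.0
```

Run:
```python
from h import *
s=r.read_state();print(s['clock'],s['ee_pos'],s['ee_rot'],s['wrist_force'],s['q']);C=cal('wrist')
im=snap('wrist','w6.png')
c=np.load('case2.npy');R=cv2.Rodrigues(np.array([0,0,c[2]]))[0]
pp={}
for P in([0,-85,25],[0,25,25],[0,25,66],[0,49,66],[0,-30,50]): print(P,proj(C,R@P+[c[0],c[1],0])[0].round())
cv2.imwrite('pics/w6c.png',cv2.cvtColor(cv2.resize(im[20:420,200:440],(480,600)[::1],interpolation=2)[:600],4))
```

```text
19.025 [544.72194055 141.78238119 303.2837763 ] [-3.14122957e+00 -2.74893394e-05  1.45079154e+00] [1.15417642 0.36256544 1.00551074] [-1.16328999  0.6166831   1.09246329  1.99441585 -0.68045709  0.95485766
  0.15895638]
[0, -85, 25] [321. 325.]
[0, 25, 25] [321. 155.]
[0, 25, 66] [320. 164.]
[0, 49, 66] [320. 112.]
[0, -30, 50] [320. 259.]
```

View pics/w6.png

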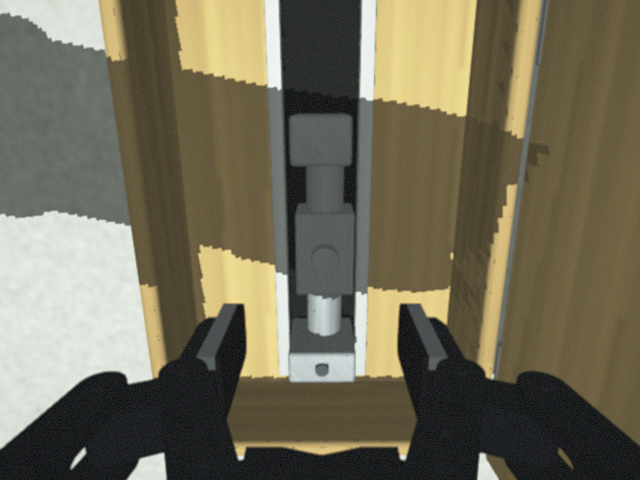

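The jaw top spans rows 113–166 (predicted 112–164 for a 110 mm gap), and the spigots meet the jaw at (324,166) and the stop at (322,333). The block is held snug. Next, the lid: go over it and come down behind it.

Emit:
{"name": "jog_arm", "arguments": {
  "commands": [
    [[0, 0, 0.15], [0, 0, 0]],
    [[0, 0, 0.22], [0, 0, 0]],
    [[0, 0, 0.22], [0, 0, 0]],
    [[0, 0, 0.22], [0, 0, 0]],
    [[0, 0, 0.19], [0, 0, 0]],
    [[0.1, 0, 0], [0, 0, 0]],
    [[0.2, 0.005, 0], [0, 0, 0]],
    [[0.2, 0.005, 0], [0, 0, 0]],
    [[0.2, 0.005, 0], [0, 0, 0]],
    [[0.2, 0.005, 0], [0, 0, 0]],
    [[0, 0, -0.1], [0, 0, 0]],
    [[0, 0, -0.15], [0, 0, 0]],
    [[0, 0, -0.1], [0, 0, 0]],
    [[0, 0, 0], [0, 0, 0]],
    [[0, 0, 0], [0, 0, 0]]
  ],
  "claw": 0
}}

```text
clock: 20.95
ee_pos: [724.7, 145.3, 434.5]
ee_rot: [3.141, -0.0, 1.45]
wrist_force: [0.6, -0.5, 0.0]
grip_width: -0.003
gripper_force: 0.0
```

```bash
cat > lid.py <<'E'
from h import *
s=r.read_state();c=np.load('case2.npy');R=cv2.Rodrigues(np.array([0,0,c[2]]))[0]
print(s['clock'],(R.T@(s['ee_pos']-[c[0],c[1],0])).round(1),s['wrist_force'].round(1),s['q'].round(2))
E
python3 lid.py
python3 - <<'E'
import numpy as np
for th in np.arange(1.6,-.01,-.2):
  u=np.array([-np.cos(th),np.sin(th)]);n=np.array([np.sin(th),np.cos(th)])
  p=np.array([95,72.5+173])+185*u+(8+15*abs(np.sin(th)))*n;print(round(th,2),p.round())
E
```

```text
20.95 [177.8  -0.5 434.5] [ 0.6 -0.5  0. ] [-0.88  0.73  1.04  1.44 -0.63  1.33  0.07]
1.6 [123. 430.]
1.4 [ 86. 432.]
1.2 [ 48. 426.]
1.0 [ 12. 412.]
0.8 [-20. 391.]
0.6 [-48. 364.]
0.4 [-70. 330.]
0.2 [-84. 293.]
0.0 [-90. 254.]
```

Emit:
{"name": "jog_arm", "arguments": {
  "commands": [
    [[-0.09, 0.011, -0.005], [0, 0, 0]],
    [[-0.09, 0.011, -0.005], [0, 0, 0]],
    [[-0.09, 0.011, 0], [0, 0, 0]],
    [[-0.09, 0.011, 0], [0, 0, 0]],
    [[-0.09, 0.011, 0], [0, 0, 0]],
    [[0, 0, 0], [0, 0, 0]]
  ]
}}

```text
clock: 21.7
ee_pos: [634.2, 156.3, 432.8]
ee_rot: [3.141, -0.002, 1.451]
wrist_force: [0.2, -0.7, 0.3]
grip_width: 0.005
gripper_force: 0.0
```

```bash
python3 lid.py
```

```text
21.7 [ 86.7  -0.5 432.8] [ 0.2 -0.7  0.3] [-1.08  0.6   1.12  1.67 -0.57  1.24  0.04]
```

Emit:
{"name": "jog_arm", "arguments": {
  "commands": [
    [[-0.09, 0.011, -0.01], [0, 0, 0]],
    [[-0.09, 0.011, -0.02], [0, 0, 0]],
    [[0, 0, 0], [0, 0, 0]]
  ]
}}

```text
clock: 22.08
ee_pos: [598.7, 160.7, 426.0]
ee_rot: [3.141, -0.001, 1.451]
wrist_force: [0.8, 0.1, 0.3]
grip_width: -0.001
gripper_force: 0.0
```

```bash
python3 lid.py
python3 - <<'E'
from h import *
a=cv2.cvtColor(cv2.imread('pics/side0.png'),4);b=snap('side','side1.png');C=cal('side')
c=np.load('case2.npy');R=cv2.Rodrigues(np.array([0,0,c[2]]))[0]
# lid near (-y) side edge: predicted free corner pixel by angle
for th in(1.7,1.5,1.3,1.1,.9):
  L=[proj(C,R@[95-k*np.cos(th),-145,72.5+k*np.sin(th)]+[c[0],c[1],0])[0].round().astype(int) for k in(70,110,150,180)]
  print(th,[(tuple(p),a[p[1],p[0]].tolist(),b[p[1],p[0]].tolist()) for p in L])
E
```

```text
22.075 [ 5.09e+01 -4.00e-01  4.26e+02] [0.8 0.1 0.3] [-1.16  0.56  1.15  1.75 -0.55  1.2   0.02]
1.7 [((np.int64(363), np.int64(209)), [113, 95, 61], [240, 244, 240]), ((np.int64(366), np.int64(194)), [106, 90, 56], [241, 244, 240]), ((np.int64(369), np.int64(179)), [114, 96, 62], [236, 240, 236]), ((np.int64(371), np.int64(167)), [114, 97, 61], [136, 127, 110])]
1.5 [((np.int64(357), np.int64(209)), [187, 160, 102], [100, 96, 86]), ((np.int64(356), np.int64(194)), [227, 197, 127], [81, 67, 42]), ((np.int64(356), np.int64(178)), [234, 238, 234], [80, 77, 68]), ((np.int64(355), np.int64(166)), [90, 68, 46], [112, 96, 67])]
1.3 [((np.int64(351), np.int64(209)), [235, 211, 139], [119, 100, 64]), ((np.int64(347), np.int64(195)), [104, 89, 57], [121, 102, 65]), ((np.int64(343), np.int64(179)), [112, 107, 108], [115, 99, 66]), ((np.int64(339), np.int64(168)), [118, 114, 112], [124, 105, 67])]
1.1 [((np.int64(345), np.int64(211)), [235, 212, 138], [87, 75, 48]), ((np.int64(338), np.int64(197)), [104, 86, 54], [103, 87, 56]), ((np.int64(330), np.int64(183)), [209, 183, 121], [211, 183, 124]), ((np.int64(324), np.int64(172)), [237, 241, 237], [237, 241, 237])]
0.9 [((np.int64(340), np.int64(214)), [237, 216, 143], [91, 79, 51]), ((np.int64(330), np.int64(202)), [153, 131, 85], [164, 139, 88]), ((np.int64(319), np.int64(189)), [104, 91, 63], [101, 85, 54]), ((np.int64(311), np.int64(180)), [239, 243, 239], [240, 243, 239])]
```

Emit:
{"name": "jog_arm", "arguments": {
  "commands": [
    [[-0.097, 0.012, -0.04], [0, 0, 0]],
    [[-0.097, 0.012, -0.04], [0, 0, 0]],
    [[-0.08, 0.01, -0.05], [0, 0, 0]],
    [[-0.08, 0.01, -0.05], [0, 0, 0]],
    [[-0.07, 0.0085, -0.07], [0, 0, 0]],
    [[-0.07, 0.0085, -0.07], [0, 0, 0]],
    [[0, 0, 0], [0, 0, 0]]
  ]
}}

```text
clock: 23.0
ee_pos: [500.1, 172.8, 361.5]
ee_rot: [-3.141, 0.0, 1.45]
wrist_force: [0.2, -0.3, 0.4]
grip_width: -0.0
gripper_force: 0.0
```

```bash
python3 lid.py
```

```text
23.0 [-48.4  -0.4 361.5] [ 0.2 -0.3  0.4] [-1.37  0.48  1.21  2.02 -0.54  1.01 -0.02]
```

Emit:
{"name": "jog_arm", "arguments": {
  "commands": [
    [[-0.055, 0.0067, -0.08], [0, 0, 0]],
    [[-0.055, 0.0067, -0.08], [0, 0, 0]],
    [[-0.035, 0.004, -0.09], [0, 0, 0]],
    [[-0.035, 0.004, -0.09], [0, 0, 0]],
    [[-0.015, 0.002, -0.08], [0, 0, 0]]
  ]
}}

```text
clock: 23.62
ee_pos: [460.1, 177.4, 276.3]
ee_rot: [-3.141, 0.0, 1.45]
wrist_force: [0.4, 0.8, 0.4]
grip_width: -0.003
gripper_force: 0.5
```

```bash
python3 lid.py
```

```text
23.625 [-88.7  -0.6 276.3] [0.4 0.8 0.4] [-1.34  0.54  1.08  2.16 -0.66  0.83  0.05]
```

Emit:
{"name": "jog_arm", "arguments": {
  "commands": [
    [[0, 0, -0.05], [0, 0, 0]],
    [[0, 0, -0.025], [0, 0, 0]],
    [[0, 0, -0.01], [0, 0, 0]],
    [[0, 0, 0], [0, 0, 0]]
  ]
}}

```text
clock: 24.12
ee_pos: [461.1, 177.3, 260.7]
ee_rot: [3.141, -0.0, 1.45]
wrist_force: [0.3, -0.2, 0.7]
grip_width: 0.004
gripper_force: 0.0
```

```bash
python3 lid.py
python3 - <<'E'
from h import *
b=snap('side','side2.png');snap('scene','scene2.png');C=cal('side')
c=np.load('case2.npy');R=cv2.Rodrigues(np.array([0,0,c[2]]))[0]
for th in(.4,.2,.1,0):
  L=[proj(C,R@[95-k*np.cos(th),-145,72.5+k*np.sin(th)]+[c[0],c[1],0])[0].round(1).tolist() for k in(100,180)];print(th,L)
p=proj(C,R@[0,-145,72.5]+[c[0],c[1],0])[0].astype(int);print(p)
for y in range(p[1]-30,p[1]+24,2): print(y,b[y,p[0]],b[y,p[0]-30])
E
```

```text
24.125 [-87.7  -0.6 260.7] [ 0.3 -0.2  0.7] [-1.31  0.56  1.05  2.17 -0.69  0.8   0.07]
0.4 [[319.8, 218.8], [288.7, 206.2]]
0.2 [[317.3, 225.6], [284.7, 218.7]]
0.1 [[316.7, 229.1], [283.8, 225.0]]
0 [[316.5, 232.7], [283.7, 231.4]]
[318 232]
202 [142 120  74] [87 74 48]
204 [158 132  85] [90 77 49]
206 [110  92  59] [192 163 101]
208 [178 152  95] [246 230 154]
210 [234 210 136] [244 227 152]
212 [232 209 135] [241 223 156]
214 [232 210 149] [214 215 209]
216 [208 211 207] [199 210 215]
218 [196 207 214] [194 193 183]
220 [197 193 180] [235 208 137]
222 [232 205 135] [237 216 142]
224 [235 212 138] [236 214 140]
226 [235 212 139] [235 212 138]
228 [237 215 142] [191 164 103]
230 [195 169 108] [90 76 48]
232 [95 80 51] [139 116  74]
234 [122 104  66] [128 107  68]
236 [102  87  57] [99 85 54]
238 [102  86  55] [100  85  53]
240 [107  91  57] [100  86  54]
242 [106  87  57] [102  87  55]
244 [110  93  59] [103  87  54]
246 [106  91  57] [105  96  77]
248 [101  85  53] [88 92 91]
250 [105  89  56] [78 84 85]
252 [101  87  57] [82 86 89]
254 [130 110  69] [83 88 92]
```

Emit:
{"name": "jog_arm", "arguments": {
  "commands": [
    [[0, 0, -0.015], [0, 0, 0]],
    [[0, 0, -0.01], [0, 0, 0]],
    [[0, 0, 0], [0, 0, 0]]
  ]
}}

```text
clock: 24.6
ee_pos: [460.8, 177.3, 255.4]
ee_rot: [-3.141, 0.0, 1.45]
wrist_force: [0.6, -0.0, 0.4]
grip_width: -0.002
gripper_force: 0.0
```

```bash
python3 - <<'E'
from h import *
b=cv2.imread('pics/side2.png')[:,:,::-1];C=cal('side')
c=np.load('case2.npy');R=cv2.Rodrigues(np.array([0,0,c[2]]))[0]
for th in(.1,.05,0):
  u=np.array([-np.cos(th),0,np.sin(th)]);n=np.array([np.sin(th),0,np.cos(th)])
  print(th,[proj(C,R@(np.array([95,-145,72.5])+k*u+8*n)+[c[0],c[1],0])[0].round(1).tolist() for k in(20,100,180)])
b2=r.camera('side')
for im in(b,b2):
  g=im.max(2).astype(int);print([ (x,[y for y in range(222,240) if g[y,x]>160][-1]) for x in(286,300,318,335,348)])
E
python3 lid.py
```

```text
0.1 [[350.0, 230.5], [317.0, 226.3], [284.0, 222.2]]
0.05 [[349.8, 230.8], [316.7, 228.1], [283.7, 225.4]]
0 [[349.6, 231.2], [316.5, 229.8], [283.6, 228.5]]
[(286, 228), (300, 229), (318, 230), (335, 231), (348, 232)]
[(286, 229), (300, 230), (318, 231), (335, 232), (348, 232)]
24.65 [-87.9  -0.6 255.4] [-0.4  0.4 -0.1] [-1.3   0.56  1.03  2.17 -0.7   0.79  0.08]
```

Emit:
{"name": "jog_arm", "arguments": {
  "commands": [
    [[0, 0, -0.008], [0, 0, 0]],
    [[0, 0, -0.007], [0, 0, 0]],
    [[0, 0, 0], [0, 0, 0]]
  ]
}}

```text
clock: 25.02
ee_pos: [461.1, 177.1, 253.6]
ee_rot: [-3.141, -0.002, 1.449]
wrist_force: [-13.1, -2.4, 40.6]
grip_width: 0.007
gripper_force: 20.5
```

Emit:
{"name": "jog_arm", "arguments": {
  "commands": [
    [[0, 0, 0.02], [0, 0, 0]],
    [[0, 0, 0.15], [0, 0, 0]],
    [[0, 0, 0.25], [0, 0, 0]],
    [[0, 0, 0.25], [0, 0, 0]],
    [[0, 0, 0.1], [0, 0, 0]],
    [[0, 0, 0], [0, 0, 0]],
    [[0, 0, 0], [0, 0, 0]]
  ]
}}

```text
clock: 25.9
ee_pos: [460.5, 177.5, 405.8]
ee_rot: [-3.141, -0.0, 1.451]
wrist_force: [0.5, -0.6, -0.7]
grip_width: -0.002
gripper_force: 0.0
```

```bash
python3 lid.py
python3 - <<'E'
from h import *
b2=r.camera('side');g=b2.max(2).astype(int);print([ (x,[y for y in range(222,240) if g[y,x]>160][-1]) for x in(286,300,318,335,348)])
# bystanders unmoved: compare scene before/after outside case/arm
a=cv2.imread('pics/scene0.png');b=cv2.cvtColor(r.camera('scene'),4)
for n,(x,y,w) in dict(bar=(274,209,14),tape=(326,198,16),jar=(204,242,14),bracket=(196,215,14),carton=(301,160,20),driver=(486,310,20),mug=(434,383,20),blue=(267,181,10),pink=(245,229,12),purple=(238,157,10)).items():
  A,B=[cv2.cvtColor(i[y-w:y+w,x-w:x+w],6).astype(np.float32) for i in(a,b)];print(n,np.round(cv2.phaseCorrelate(A,B,cv2.createHanningWindow((2*w,2*w),cv2.CV_32F))[0],2),abs(A-B).mean().round(1))
E
```

```text
25.9 [-88.3  -0.5 405.8] [ 0.5 -0.6 -0.7] [-1.59  0.34  1.35  2.05 -0.39  1.05 -0.17]
[(286, 230), (300, 230), (318, 231), (335, 232), (348, 232)]
bar [-0.08 -0.1 ] 2.2
tape [ 0.01 -0.14] 0.7
jar [ 0.05 -0.18] 1.8
bracket [-0.13  0.09] 2.0
carton [-0.09 -0.13] 0.7
driver [-0.13  0.19] 1.9
mug [-0.06 -0.05] 0.6
blue [-0.21  0.01] 0.7
pink [0.16 0.08] 0.7
purple [-0.03  0.08] 0.7
```

```bash
python3 -c "
from plant import r
print(r.close_job())"
```

```text
the job is handed in; nothing more can be done
None
```

The valve block is packed boss up and held snugly between the two jaws, the lid is shut fully, the other things are where they were, and the job is handed in at about 26 s of the 64 s; the one hard moment was about 41 N at the wrist when the closed fingers pressed the lid home.

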